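# Tip the bridge saddles into the tray's pouring corner

## Task

Press the tray's cocked rosewood cover down until it snaps flat under its spring catch while the tray stands on the bench. Then pick the tray up by its centre handle and tilt it over towards the pouring-lip corner until all six loose brass bridge saddles have slid together into that corner, still inside the tray, with the cover still flat in place. Finish while holding the tray steady like that in the gripper, tilted and clear of everything, and do not disturb the other tools on the bench.

Things in the scene. Friction and masses are not known exactly. Their poses are not given: they have to be found in the camera images.
- tray: Low aluminium parts tray, 130 mm (x) by 160 mm (y, -76.5 to +84), 0.29 to 0.47 kg. Origin: underside, below the middle of the centre handle; z up. A 10 mm thick divider along x at y = 0 (rim at z = 30 mm) carries the handle fin and parts the open compartment (y > 0, saddles) from the covered one (y < 0). The corner with a flat pouring lip, jutting 26 mm outwards at the rim, is at x < 0, y > 0.
- tray_fin (a point): middle of the handle fin's top edge (tray x = 0, y = 0, z = 76 mm). The fin is a flat upright plate 64 mm long (tray x), 10 mm thick (tray y), standing free from z = 34 mm to 76 mm: grip it across its thickness from above.
- tray_floor (a point): centre of the open compartment's floor (tray y = 42.5, z = 4 mm). Inside x -61 to +61, y +5 to +80; walls 4 mm thick, rim at z = 34. Smooth: saddles start to slide at 8 to 13 degrees of tilt and need 20 to 25 degrees to slide along the walls into a corner; 30 to 40 degrees, equally towards tray -x and +y, works well.
- tray_corner (a point): inside bottom of the pouring corner: where the open compartment's floor meets the two walls behind the pouring lip (tray x = -61, y = 80, z = 4 mm)
- tray_low (a point): outer underside corner of the tray below the pouring lip (tray x = -65, y = 84, z = 0), its lowest point when tilted straight that way
- tray_pocket (a point): centre of the covered compartment at ledge height (tray y = -38.75, z = 18 mm). Inside y -72.5 to -5; side walls' rim at z = 22, level with the top of the seated cover. Mid-way along the outer wall stands the catch housing: x -17 to +17, y -80.5 to -72.5, top at z = 32 mm.
- catch (a joint): spring catch in the housing: a 22 mm long steel ridge with 45 degree faces standing 4.5 mm out of the covered compartment's outer wall (towards tray +y), crest at tray z = 25.5 mm. 0 = fully out, grows to 0.0046 m as it is pushed back; spring 2 N at the start, about 3.5 N at the back.
- cover: Loose flat rosewood plate 120 (x) by 66 (y) by 4 mm, 50 g, axes as the tray's; origin: centre of its underside. Starts cocked 9 degrees: its edge at the divider on the ledge, its outer (-y) edge on top of the catch. About 7 N straight down 15 to 20 mm inside the outer edge, at its middle, pushes the catch back; the cover snaps onto the ledges under it (underside at tray z = 18) and stays.
- cover_edge (a point): middle of the cover's outer top edge, at the catch: about 32 mm above the tray's underside while cocked, 22 mm when home
- saddle0: loose brass bridge saddle, a block 14 by 10 by 9 mm with two tiny screws on top, 11 g; origin at the centre of its underside; lies anywhere in the tray's open compartment
- saddle1: loose brass bridge saddle, a block 14 by 10 by 9 mm with two tiny screws on top, 11 g; origin at the centre of its underside; lies anywhere in the tray's open compartment
- saddle2: loose brass bridge saddle, a block 14 by 10 by 9 mm with two tiny screws on top, 11 g; origin at the centre of its underside; lies anywhere in the tray's open compartment
- saddle3: loose brass bridge saddle, a block 14 by 10 by 9 mm with two tiny screws on top, 11 g; origin at the centre of its underside; lies anywhere in the tray's open compartment
- saddle4: loose brass bridge saddle, a block 14 by 10 by 9 mm with two tiny screws on top, 11 g; origin at the centre of its underside; lies anywhere in the tray's open compartment
- saddle5: loose brass bridge saddle, a block 14 by 10 by 9 mm with two tiny screws on top, 11 g; origin at the centre of its underside; lies anywhere in the tray's open compartment
- neck_support: bystander: rosewood neck support, a 90 by 150 mm foot with a forked post 98 mm tall; origin under its centre; leave alone
- leveling_bar: bystander: square steel fret leveling bar 22 by 250 by 22 mm, long axis y; origin under its centre; leave alone
- crowning_tool: bystander: slim aluminium fret crowning tool about 170 mm long along its x (from -70 to +98), 16 mm tall; leave alone
- feeler_gauge: bystander: brass feeler gauge, body 90 by 14 by 8 mm along its x with leaves fanned out at its +x end (to about +75); origin under the body's centre; leave alone
Mind the look-alikes: they are no part of the job. There is more than one size of the cover; the one meant has the size given above.

How it is judged:
On the way, in this order (a step that is already met when the one before it is completed fails the run):
1. the cover is pressed flat onto its ledges while the tray stands on the bench (angle between the z axis of cover and the z axis of tray, either way round below 0.045 rad and z of cover in the frame of tray between 0.016 and 0.0198 m and angle between tray's own z axis and vertical below 0.06 rad and height (world z) of tray below 0.01 m), for 0.2 s.
2. the tray is held off the bench, tilted, with all six saddles in the pouring corner (angle between tray's own z axis and vertical above 0.26 rad and height (world z) of tray_low above 0.015 m and contact force between the fingers and tray above 2 N and distance between each of saddle0, saddle1, saddle2, saddle3, saddle4, saddle5 and tray_corner below 0.06 m and z of each of saddle0, saddle1, saddle2, saddle3, saddle4, saddle5 in the frame of tray above 0 m), for 0.3 s.
At the end, for the whole second after the job is handed in: Gripper holds the tray still (over 2 N), tilted over 15 degrees, its pouring corner over 15 mm above the bench, touching no tool; every saddle inside the tray within 60 mm of that corner's inside bottom; cover flat (2.5 degrees, 1.8 mm) on its ledges (all of step 2 and angle between the z axis of cover and the z axis of tray, either way round below 0.045 rad and z of cover in the frame of tray between 0.016 and 0.0198 m and linear speed of tray below 0.03 m/s and angular speed of tray below 0.8 rad/s and contact force between tray and neck_support below 0.1 N and contact force between tray and leveling_bar below 0.1 N and contact force between tray and crowning_tool below 0.1 N and contact force between tray and feeler_gauge below 0.1 N); the arm keeps its last pose, push and grip.
It fails at once if a bystander tool is moved by more than 30 mm (distance of any of neck_support, leveling_bar, crowning_tool, feeler_gauge from where it was at the start of the episode above 0.03 m).
It also fails if it takes over 45 s, if anything falls off the work surface, if the arm or the gripper's body presses on something with over 40 N, if the wrist force passes 120 N, or if a joint passes its speed limit or range.

## Robot

A 7-joint arm with a two-finger parallel gripper is mounted at the origin on the work surface. World frame = base frame: x ahead of the robot, y to its left, z up, the work surface at z = 0. Lengths are in m, angles in rad, forces in N, time in s.
With the tool pointing down it reaches from about 0.425 to 0.8 m from the base axis. Payload 8.3 kg.
Tool frame: the origin (TCP) lies at the very end of the fingers, on their centre line; the grasp point (between the pads) lies 19 mm behind it; z points along the fingers, y is the direction in which the jaws open and shut (so a half turn about z gives the same grasp; the last joint's range is limited). The gripper opens to 85 mm and grips with 20 to 120 N. Pads are 22 mm wide; open, the fingers measure 114 mm over their backs; the gripper's body (76 mm by 85 mm) begins 54 mm behind the grasp point. The pads swing forward as they close: fully open they stand 13 mm farther back than shut.
Start: joints at [-1.172, 0.383, 0.016, 1.37, -0.006, 1.388, -0.046], TCP at [0.278, 0.56, 0.231] pointing down, gripper open.
Joint ranges: [-2.95, 2.95], [-0.25, 2.06], [-1.52, 1.56], [0.18, 2.33], [-1.44, 4.58], [0.02, 2.06], [-3.01, 3.01]. Speed limits (rad/s): [2.39, 2.39, 3.01, 3.01, 3.14, 3.14, 3.14].

## Interface

Orientations are given as a unit quaternion [x, y, z, w].
In Python, from bench import manip, eyes gives the robot as it stands. The module is installed in compiled form; this text tells all that it offers.
- The arm moves only by the tool carry_out, never from a script. Its argument "moves" is a list of rows, each an object with "hand": the opening in per cent of the stroke, from 0 (shut) to 100 (fully open); "translation": the shift along the world's x, y, z in m, a list of three; "angular": the turn, a rotation vector about the world's x, y, z in degrees, a list of three. A call has 1 to 5 rows; each row is the pose to reach, as a shift and turn from the pose measured when the call began; what a row does not reach only later rows make up. A row lasts 1/10 s, in which the tool goes at most 50 mm and 8.59 degrees, less where a joint would pass 70% of its speed; a pose out of reach is approached as far as the arm can. A call with a gripper value outside its range is refused whole. The fingers move at their own pace and stop on an object; "grip_force" is the grip in N (left out, the last holds). Time passes only in rows, so rows that repeat a pose let the fingers close. It gives the time, the measured TCP pose, the force and the opening at its end, in the units of the state.
- manip.observe(): the state, without advancing time (a new reading comes with each control period).
- eyes.read_camera(name): name is "scene" or "top" or "wrist"; returns (picture, depth): 480x640x3 uint8, red, green, blue; 480x640 float32, m along the optical axis (not along the pixel's ray), 0 where there is no reading.
- eyes.calibration(name): a dict with "fx", "fy", "cx", "cy" (pixels), "dist" ([k1, k2, p1, p2, k3] as OpenCV has them; the pictures are not rectified), "xyz" and "rotation" of the camera in the world; the wrist camera has in their place "tool_from_camera" (4x4, takes a point from camera to tool coordinates, whose origin is the TCP and whose axes are the flange's). Camera axes: x right, y down, z forward; pixel columns grow to the right and rows downward; lengths in m; the calibration is good to about 2 mm. A picture is of the moment at which its call begins: read the wrist's pose just before it. calibration takes no time and is no camera call.
- manip.job_done(): hands the job in, once; it reports no verdict.
The state is a dict: "time": time; "joint_pos": joint angles; "joint_velocities": joint speeds; "effort": joint torques, N m; "tool_pos": TCP position; "orientation": TCP orientation; "force": force on the tool from outside, world axes, zero at the start; "wrist_torque": the same for the moment, N m; "gripper_width": opening from 0.0 (shut) to 1.0 (fully open).
Only numpy, scipy, OpenCV 4.12 (cv2) and the standard library are available. Lean on these libraries where they do the work, as an engineer would, in place of code of your own. Each camera call takes 0.05 s, during which the arm holds its last target.

## Working session

There is one attempt and no reset: what is moved stays moved. The work goes in short steps, Python scripts to look and compute and a tool call to move; the robot and the scene stay as the last step left them, time stands still between calls to the robot, and variables do not carry over. Pictures are saved under pics/ and viewed, and the job is handed in when it is done.

Besides the shell and the picture viewer there is one more tool, called after "Call:" as name(argument=value, ...), one argument or row to a line, values as JSON. carry_out: Moves the arm, as the interface text tells. Its arguments: {"type":"object","properties":{"moves":{"type":"array","items":{"type":"object","properties":{"hand":{"type":"number"},"translation":{"type":"array","items":{"type":"number"}},"angular":{"type":"array","items":{"type":"number"}}}}},"grip_force":{"type":"number"}},"required":["moves"]}

```bash
mkdir -p pics; cat > h.py <<'E'
import numpy as np, cv2
from bench import manip, eyes
from scipy.spatial.transform import Rotation as R
E
python3 - <<'E'
from h import *
s=manip.observe(); print(s['time'],s['tool_pos'],s['orientation'],s['gripper_width'],s['force'])
for n in ('top','scene'):
    p,d=eyes.read_camera(n); cv2.imwrite(f'pics/{n}0.png',p[:,:,::-1]); np.save(f'{n}0.npy',d); np.save(f'{n}0p.npy',p)
    print(n,eyes.calibration(n))
print(eyes.calibration('wrist'))
E
```

```text
0.0 [0.27821964 0.55908395 0.23025164] [ 2.28826874e-01  9.73466621e-01 -9.78032515e-04 -2.07174535e-04] 1.006568401576483 [ 0.46516325 -0.48982001 -0.46319358]
top {'fx': 476.4517962280458, 'fy': 476.4517962280458, 'cx': 318.233295289094, 'cy': 242.30724885050373, 'dist': array([0.02224895, 0.        , 0.        , 0.        , 0.        ]), 'xyz': array([ 0.34109528, -0.00609492,  1.05833619]), 'rotation': array([-0.69725126,  0.71066405, -0.0632656 ,  0.06924408])}
scene {'fx': 530.6960008068627, 'fy': 530.6960008068627, 'cx': 310.1336995722734, 'cy': 232.6911445387643, 'dist': array([-0.05937851,  0.        ,  0.        ,  0.        ,  0.        ]), 'xyz': array([ 1.22061441, -0.25202119,  1.1334256 ]), 'rotation': array([ 0.79067939,  0.53488257, -0.16795464, -0.24600401])}
{'fx': 384.5533531191061, 'fy': 384.5533531191061, 'cx': 318.4201839564788, 'cy': 233.334578523135, 'dist': array([0.00983417, 0.        , 0.        , 0.        , 0.        ]), 'tool_from_camera': array([[ 5.78904076e-04, -9.55592701e-01, -2.94690098e-01,
         7.54644056e-02],
       [ 9.99999712e-01,  6.97864283e-04, -2.98517346e-04,
         2.41527331e-04],
       [ 4.90914691e-04, -2.94689840e-01,  9.55592830e-01,
        -1.41845265e-01],
       [ 0.00000000e+00,  0.00000000e+00,  0.00000000e+00,
         1.00000000e+00]])}
```

View pics/top0.png

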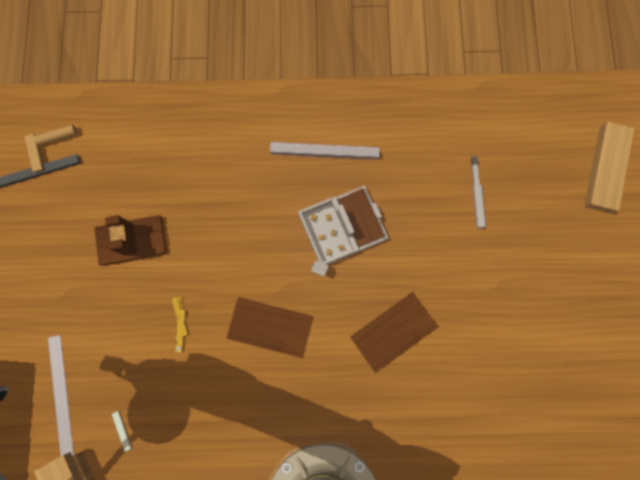

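View pics/scene0.png

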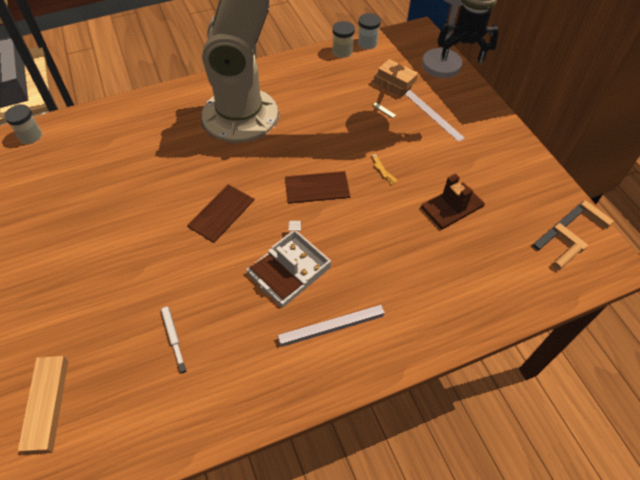

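The top view shows the tray at about (343,225), with its lip corner at (321,268), the fin at (347,221) and the cover side on the right. The leveling bar is at (325,151), and two look-alike covers lie loose below. I'll zoom in next.

```bash
python3 - <<'E'
from h import *
p=np.load('top0p.npy'); c=p[175:285,285:405]
cv2.imwrite('pics/top0z.png',cv2.resize(c[:,:,::-1],None,fx=5,fy=5,interpolation=cv2.INTER_CUBIC))
p=np.load('scene0p.npy'); c=p[215:310,240:340]
cv2.imwrite('pics/scene0z.png',cv2.resize(c[:,:,::-1],None,fx=6,fy=6,interpolation=cv2.INTER_CUBIC))
E
```

```text
(no output)
```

View pics/top0z.png

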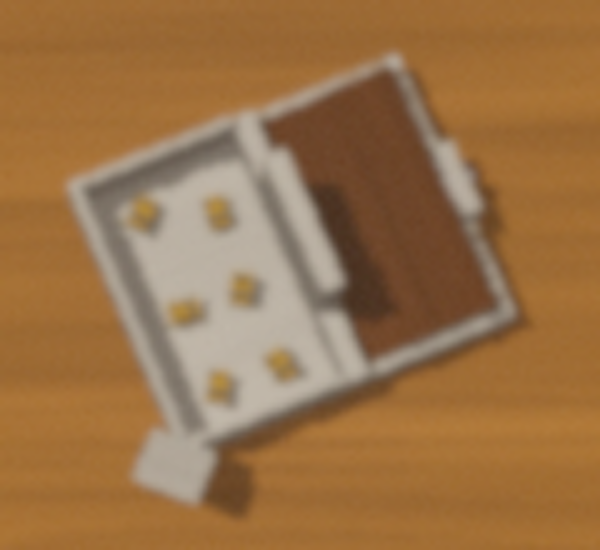

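View pics/scene0z.png

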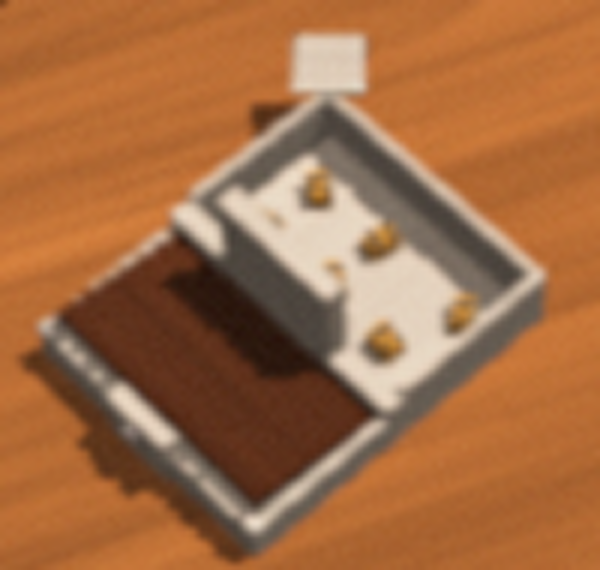

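```bash
cat >> h.py <<'E'
def ray(c,px,z):
    K=np.array([[c['fx'],0,c['cx']],[0,c['fy'],c['cy']],[0,0,1]])
    u=cv2.undistortPoints(np.array([[px]],float),K,np.array(c['dist']))[0,0]
    d=R.from_quat(c['rotation']).apply([u[0],u[1],1.]); o=np.array(c['xyz'])
    return o+d*(z-o[2])/d[2]
E
python3 - <<'E'
from h import *
c=eyes.calibration('top')
f=lambda a,b:((a-2)/5+285,(b-2)/5+175)
T=[((65,84),(72,187),.034),((-65,84),(188,445),.034),((65,-76.5),(397,53),.022),((-65,-76.5),(522,320),.022),((0,0),(305,220),.076)]
A=[];B=[]
for t,px,z in T:
    w=ray(c,f(*px),z)[:2];print(t,w);A.append(np.array(t)/1e3);B.append(w)
print('fin ends',ray(c,f(278,150),.076),ray(c,f(334,289),.076))
c2=eyes.calibration('scene'); g=lambda a,b:((a-2.5)/6+240,(b-2.5)/6+215)
for nm,px,z in (('fin-',(232,192),.076),('fin+',(338,295),.076),('lip',(330,97),.034),('++',(545,272),.034),('-+far',(45,325),.022),('+-',(250,522),.022)): print('sc',nm,ray(c2,g(*px),z))
A=np.array(A);B=np.array(B);a=A-A.mean(0);b=B-B.mean(0)
U,S,V=np.linalg.svd(a.T@b);D=np.diag([1,np.linalg.det(V.T@U.T)]);M=V.T@D@U.T
t=B.mean(0)-M@A.mean(0);print('origin',t,'yaw',np.degrees(np.arctan2(M[1,0],M[0,0])));print('res',B-(A@M.T+t))
for z in ([0,-54],[0,-75]):print(z,M@np.array(z)/1e3+t)
s=manip.observe();print(R.from_quat(s['orientation']).as_matrix())
E
```

```text
(65, 84) [0.60490153 0.04220315]
(-65, 84) [ 0.48851477 -0.0069263 ]
(65, -76.5) [ 0.6673776  -0.10498295]
(-65, -76.5) [ 0.54319619 -0.15581388]
(0, 0) [ 0.57764429 -0.05831114]
fin ends [ 0.60849723 -0.04770035  0.076     ] [ 0.54755236 -0.06965332  0.076     ]
sc fin- [ 0.54988485 -0.06824207  0.076     ]
sc fin+ [ 0.61016274 -0.04627327  0.076     ]
sc lip [ 0.49368446 -0.00642697  0.034     ]
sc ++ [0.60702394 0.04367507 0.034     ]
sc -+far [ 0.54800716 -0.15126415  0.022     ]
sc +- [ 0.66286254 -0.10460515  0.022     ]
origin [ 0.57744976 -0.05954815] yaw 21.980690224497227
res [[-0.00138268 -0.00047186]
 [ 0.00278087 -0.00094307]
 [ 0.00101919  0.00117531]
 [-0.00261191 -0.00099739]
 [ 0.00019453  0.00123701]]
[0, -54] [ 0.59766164 -0.1096229 ]
[0, -75] [ 0.60552181 -0.12909641]
[[-8.95288625e-01  4.45485924e-01 -7.53880074e-04]
 [ 4.45486562e-01  8.95287271e-01 -1.55729643e-03]
 [-1.88144068e-05 -1.73007322e-03 -9.99998503e-01]]
```

Call:
carry_out(
  moves=[
    {"hand":0,"translation":[0.319,-0.666,0],"angular":[0,0,-132]},
    {"hand":0,"translation":[0.319,-0.666,0],"angular":[0,0,-132]},
    {"hand":0,"translation":[0.319,-0.666,0],"angular":[0,0,-132]},
    {"hand":0,"translation":[0.319,-0.666,0],"angular":[0,0,-132]},
    {"hand":0,"translation":[0.319,-0.666,0],"angular":[0,0,-132]},
  ],
  grip_force=60,
)

```text
time: 0.6
tool_pos: [0.3867, 0.3319, 0.2307]
orientation: [0.572, 0.82, -0.0, -0.001]
force: [1.4, 0.2, -0.1]
gripper_width: 0.142
```

Call:
carry_out(
  moves=[
    {"hand":0,"translation":[0.21,-0.439,0],"angular":[0,0,-88.7]},
    {"hand":0,"translation":[0.21,-0.439,0],"angular":[0,0,-88.7]},
    {"hand":0,"translation":[0.21,-0.439,0],"angular":[0,0,-88.7]},
    {"hand":0,"translation":[0.21,-0.439,0],"angular":[0,0,-88.7]},
    {"hand":0,"translation":[0.21,-0.439,0],"angular":[0,0,-88.7]},
  ],
)

```text
time: 1.1
tool_pos: [0.4942, 0.1064, 0.2307]
orientation: [0.833, 0.554, 0.0, -0.001]
force: [2.1, 1.1, -1.0]
gripper_width: -0.001
```

Call:
carry_out(
  moves=[
    {"hand":0,"translation":[0.103,-0.213,0],"angular":[0,0,-45.8]},
    {"hand":0,"translation":[0.103,-0.213,0],"angular":[0,0,-45.8]},
    {"hand":0,"translation":[0.103,-0.213,0],"angular":[0,0,-45.8]},
    {"hand":0,"translation":[0.103,-0.213,0],"angular":[0,0,-45.8]},
    {"hand":0,"translation":[0.103,-0.213,0],"angular":[0,0,-45.8]},
  ],
)

```text
time: 1.6
tool_pos: [0.5975, -0.1098, 0.2305]
orientation: [0.978, 0.209, 0.0, -0.0]
force: [0.3, 0.4, 0.7]
gripper_width: 0.004
```

Call:
carry_out(
  moves=[
    {"hand":0,"translation":[0,0,0],"angular":[0,0,-2]},
    {"hand":0,"translation":[0,0,0],"angular":[0,0,-2]},
  ],
)

```text
time: 1.8
tool_pos: [0.5971, -0.1118, 0.2296]
orientation: [0.982, 0.19, -0.001, 0.0]
force: [-0.9, 0.4, -0.1]
gripper_width: -0.001
```

```bash
python3 - <<'E'
from h import *
s=manip.observe(); print(s['time'],s['tool_pos'],s['orientation'],s['joint_pos'],s['force'])
p,d=eyes.read_camera('wrist'); cv2.imwrite('pics/w1.png',p[:,:,::-1]); np.save('w1.npy',d)
T=np.eye(4);T[:3,:3]=R.from_quat(s['orientation']).as_matrix();T[:3,3]=s['tool_pos'];np.save('w1T.npy',T)
E
```

```text
1.8 [ 0.59711854 -0.11178226  0.22964053] [ 9.81688773e-01  1.90489609e-01 -8.73753348e-04  3.14344550e-04] [-0.39256331  0.40823882  0.72395987  1.44851698 -0.2693255   1.38769159
 -0.84779674] [-0.85876974  0.36460408 -0.05074698]
```

View pics/w1.png

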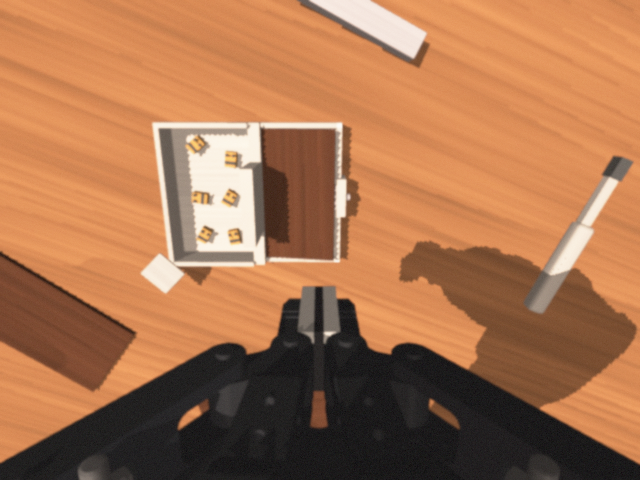

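```bash
python3 - <<'E'
from h import *
p=cv2.imread('pics/w1.png')
cv2.imwrite('pics/w1z.png',cv2.resize(p[110:280,135:360],None,fx=3.5,fy=3.5,interpolation=cv2.INTER_CUBIC))
T=np.load('w1T.npy');c=dict(eyes.calibration('wrist'))
W=T@c['tool_from_camera'];c['xyz']=W[:3,3];c['rotation']=R.from_matrix(W[:3,:3]).as_quat()
Q=[((65,84),(153,124),.034),((-65,84),(172,265),.034),((65,-76.5),(343,124),.022),((-65,-76.5),(340,261),.022)]
A=np.array([q[0] for q in Q])/1e3;B=np.array([ray(c,q[1],q[2])[:2] for q in Q]);print(B)
a=A-A.mean(0);b=B-B.mean(0)
U,S,V=np.linalg.svd(a.T@b);M=V.T@U.T
t=B.mean(0)-M@A.mean(0);print('origin',t,'yaw',np.degrees(np.arctan2(M[1,0],M[0,0])),S.sum()/(a**2).sum());print('res',B-(A@M.T+t))
print(M@[0,-.053]+t)
E
```

```text
[[ 0.60695599  0.04262074]
 [ 0.48906813 -0.00649421]
 [ 0.66702497 -0.10650133]
 [ 0.54792485 -0.15411429]]
origin [ 0.5791472  -0.05959964] yaw 21.982529794332432 0.991380172542493
res [[-1.02237513e-03 -3.70565503e-06]
 [ 1.63850479e-03 -4.56554906e-04]
 [-1.03237808e-03 -2.94440931e-04]
 [ 4.16248414e-04  7.54701492e-04]]
[ 0.59898636 -0.10874643]
```

View pics/w1z.png

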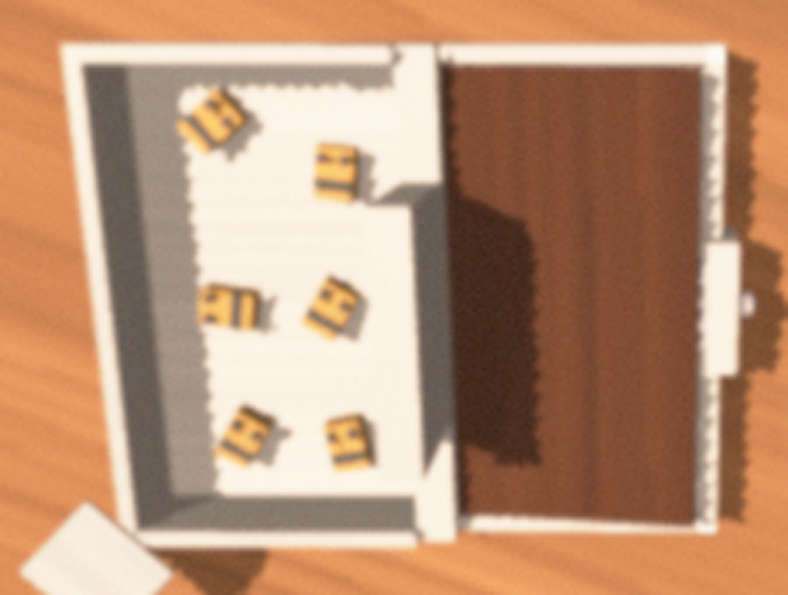

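Call:
carry_out(
  moves=[
    {"hand":0,"translation":[0.002,0.003,-0.05],"angular":[0,0,0]},
    {"hand":0,"translation":[0.002,0.003,-0.1],"angular":[0,0,0]},
    {"hand":0,"translation":[0.002,0.003,-0.15],"angular":[0,0,0]},
    {"hand":0,"translation":[0.002,0.003,-0.185],"angular":[0,0,0]},
    {"hand":0,"translation":[0.002,0.003,-0.19],"angular":[0,0,0]},
  ],
)

```text
time: 2.35
tool_pos: [0.5957, -0.1039, 0.035]
orientation: [0.981, 0.195, -0.005, -0.002]
force: [-0.5, 0.1, -0.3]
gripper_width: -0.002
```

Call:
carry_out(
  moves=[
    {"hand":0,"translation":[0,0,-0.003],"angular":[0,0,0]},
    {"hand":0,"translation":[0,0,-0.006],"angular":[0,0,0]},
    {"hand":0,"translation":[0,0,-0.009],"angular":[0,0,0]},
    {"hand":0,"translation":[0,0,-0.012],"angular":[0,0,0]},
  ],
)

```text
time: 2.75
tool_pos: [0.5971, -0.1038, 0.0247]
orientation: [0.981, 0.195, -0.003, -0.002]
force: [0.2, -0.6, 0.8]
gripper_width: -0.003
```

```bash
python3 - <<'E'
from h import *
s=manip.observe(); print(s['time'],s['tool_pos'],s['force'])
p,d=eyes.read_camera('wrist'); cv2.imwrite('pics/w2.png',p[:,:,::-1]); np.save('w2.npy',d)
p,d=eyes.read_camera('scene');cv2.imwrite('pics/s2.png',cv2.resize(p[200:310,230:350,::-1],None,fx=5,fy=5,interpolation=cv2.INTER_CUBIC))
E
```

```text
2.75 [ 0.59709401 -0.10381936  0.02467768] [ 0.24838737 -0.5604418   0.84252396]
```

View pics/w2.png

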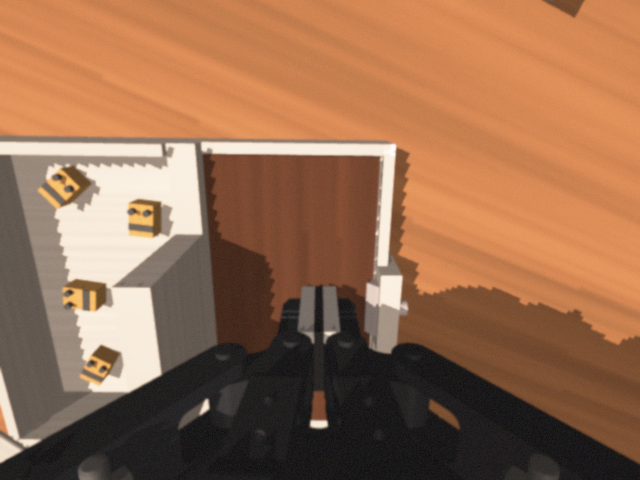

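View pics/s2.png

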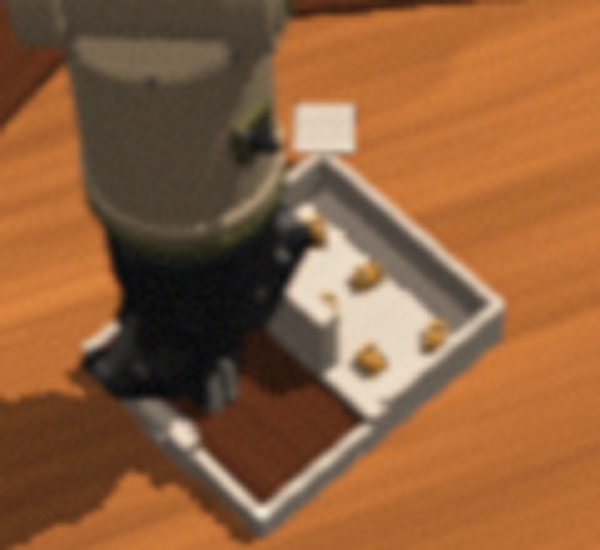

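```bash
cat >> h.py <<'E'
def cloud(d,c,s=None):
    K=np.array([[c['fx'],0,c['cx']],[0,c['fy'],c['cy']],[0,0,1]])
    v,u=np.mgrid[0:480,0:640]
    n=cv2.undistortPoints(np.stack([u,v],-1).reshape(-1,1,2).astype(float),K,np.array(c['dist'])).reshape(480,640,2)
    P=np.dstack([n*d[...,None],d])
    if s is not None:
        T=np.eye(4);T[:3,:3]=R.from_quat(s['orientation']).as_matrix();T[:3,3]=s['tool_pos']
        T=T@c['tool_from_camera']; return P@T[:3,:3].T+T[:3,3]
    return P@R.from_quat(c['rotation']).as_matrix().T+c['xyz']
E
python3 - <<'E'
from h import *
s=manip.observe();P=cloud(np.load('w2.npy'),eyes.calibration('wrist'),s)
for u in (185,215,240,270,300,330,360,374,385,450):print(u,np.round(np.median(P[185:215,u-2:u+3].reshape(-1,3),0),4))
print(np.round(P[150,250:350:30],4))
print('housing',P[265:272,378:385].mean((0,1)))
E
```

```text
185 [ 0.6199 -0.0415  0.0281]
215 [ 0.6218 -0.0502  0.0202]
240 [ 0.6255 -0.0591  0.0203]
270 [ 0.6298 -0.0698  0.0205]
300 [ 0.6343 -0.0804  0.0206]
330 [ 0.6386 -0.091   0.0208]
360 [ 0.6431 -0.1015  0.0209]
374 [ 0.6452 -0.1065  0.0211]
385 [ 0.6467 -0.1106  0.0201]
450 [ 0.6546 -0.1424 -0.0021]
[[ 0.6444 -0.0564  0.0197]
 [ 0.6487 -0.0667  0.0203]
 [ 0.6529 -0.0769  0.0195]
 [ 0.6572 -0.0872  0.0201]]
housing [ 0.62126129 -0.1204047   0.02284194]
```

Call:
carry_out(
  moves=[
    {"hand":0,"translation":[0,0,0.05],"angular":[0,0,0]},
    {"hand":0,"translation":[0,0,0.1],"angular":[0,0,0]},
    {"hand":100,"translation":[-0.01,0.022,0.15],"angular":[0,0,0]},
    {"hand":100,"translation":[-0.018,0.044,0.15],"angular":[0,0,0]},
    {"hand":100,"translation":[-0.018,0.044,0.15],"angular":[0,0,0]},
  ],
)

```text
time: 3.35
tool_pos: [0.579, -0.0565, 0.1759]
orientation: [0.98, 0.197, -0.002, -0.003]
force: [0.3, 1.2, -0.2]
gripper_width: 0.508
```

```bash
python3 - <<'E'
from h import *
s=manip.observe(); print(s['time'],s['tool_pos'],s['orientation'],s['gripper_width'])
p,d=eyes.read_camera('wrist'); cv2.imwrite('pics/w3.png',p[:,:,::-1]); np.save('w3.npy',d)
P=cloud(d,eyes.calibration('wrist'),s)
m=(P[...,2]>.06)&(P[...,2]<.085)&(np.hypot(P[...,0]-.579,P[...,1]+.06)<.06)
q=P[m];print(m.sum());
rect=cv2.minAreaRect((q[:,:2]*1000).astype(np.float32));print(rect, np.median(q[:,2]))
E
```

```text
3.35 [ 0.5789901  -0.05653705  0.17594852] [ 0.98046076  0.19668667 -0.00183231 -0.00277586] 0.5077809839548265
1463
((578.8609619140625, -58.2612190246582), (64.75756072998047, 10.009597778320312), 21.864248275756836) 0.07530212741714576
```

View pics/w3.png

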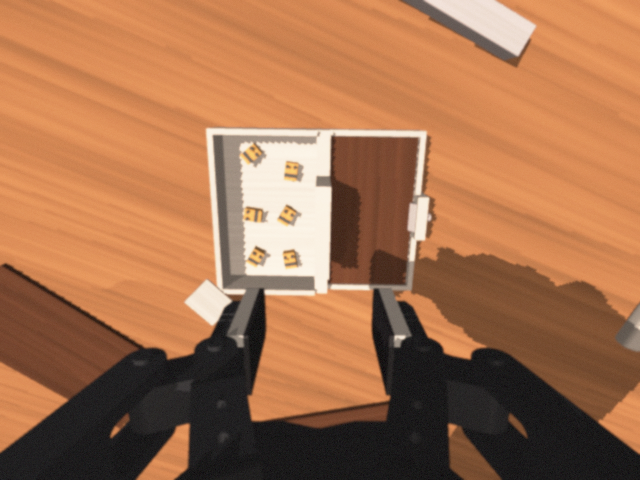

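Call:
carry_out(
  moves=[
    {"hand":100,"translation":[0,-0.002,0],"angular":[0,0,-0.8]},
    {"hand":100,"translation":[0,-0.002,-0.04],"angular":[0,0,-0.8]},
    {"hand":100,"translation":[0,-0.002,-0.08],"angular":[0,0,-0.8]},
    {"hand":100,"translation":[0,-0.002,-0.12],"angular":[0,0,-0.8]},
    {"hand":100,"translation":[0,-0.002,-0.133],"angular":[0,0,-0.8]},
  ],
  grip_force=90,
)

```text
time: 3.9
tool_pos: [0.5752, -0.0612, 0.037]
orientation: [0.982, 0.188, -0.007, -0.003]
force: [-0.1, 0.3, 0.5]
gripper_width: 1.0
```

Call:
carry_out(
  moves=[
    {"hand":100,"translation":[0,0,0],"angular":[0,0,0]},
  ],
)

```text
time: 4.0
tool_pos: [0.574, -0.0622, 0.0353]
orientation: [0.982, 0.187, -0.009, -0.003]
force: [-0.1, 0.4, 1.4]
gripper_width: 0.998
```

Call:
carry_out(
  moves=[
    {"hand":100,"translation":[0.004,0.004,0.006],"angular":[-0.1,-1.1,0.3]},
    {"hand":100,"translation":[0.004,0.004,0.006],"angular":[-0.1,-1.1,0.3]},
    {"hand":100,"translation":[0.004,0.004,0.006],"angular":[-0.1,-1.1,0.3]},
  ],
)

```text
time: 4.3
tool_pos: [0.5794, -0.0581, 0.0434]
orientation: [0.982, 0.19, 0.002, 0.0]
force: [0.1, 0.4, 0.7]
gripper_width: 0.997
```

Call:
carry_out(
  moves=[
    {"hand":0,"translation":[0,0,0],"angular":[0,0,0]},
    {"hand":0,"translation":[0,0,0],"angular":[0,0,0]},
    {"hand":0,"translation":[0,0,0],"angular":[0,0,0]},
    {"hand":0,"translation":[0,0,0],"angular":[0,0,0]},
    {"hand":0,"translation":[0,0,0],"angular":[0,0,0]},
  ],
  grip_force=90,
)

```text
time: 4.8
tool_pos: [0.5793, -0.0581, 0.0434]
orientation: [0.982, 0.19, 0.002, 0.0]
force: [0.9, 0.8, 0.1]
gripper_width: 0.142
```

Call:
carry_out(
  moves=[
    {"hand":0,"translation":[0,0,0],"angular":[0,0,0]},
    {"hand":0,"translation":[0,0,0],"angular":[0,0,0]},
    {"hand":0,"translation":[0,0,0],"angular":[0,0,0]},
  ],
)

```text
time: 5.1
tool_pos: [0.5794, -0.0582, 0.0435]
orientation: [0.982, 0.19, 0.002, 0.0]
force: [-0.4, -0.6, 2.9]
gripper_width: 0.106
```

Call:
carry_out(
  moves=[
    {"hand":0,"translation":[0,0,0.02],"angular":[0,0,0]},
    {"hand":0,"translation":[0,0,0.05],"angular":[0,0,0]},
    {"hand":0,"translation":[0,0,0.09],"angular":[0,0,0]},
    {"hand":0,"translation":[0,0,0.13],"angular":[0,0,0]},
    {"hand":0,"translation":[0,0,0.16],"angular":[0,0,0]},
  ],
)

```text
time: 5.6
tool_pos: [0.5792, -0.0584, 0.205]
orientation: [0.982, 0.19, 0.002, 0.0]
force: [0.0, 0.5, -4.9]
gripper_width: 0.102
```

Call:
carry_out(
  moves=[
    {"hand":0,"translation":[0,0,0.02],"angular":[0,0,0]},
    {"hand":0,"translation":[0,0,0.03],"angular":[0,0,0]},
    {"hand":0,"translation":[0,0,0.03],"angular":[0,0,0]},
  ],
)

```text
time: 5.9
tool_pos: [0.5794, -0.0584, 0.2353]
orientation: [0.982, 0.19, 0.003, 0.0]
force: [-0.1, -0.4, -4.5]
gripper_width: 0.104
```

```bash
python3 - <<'E'
from h import *
s=manip.observe(); print(s['time'],s['tool_pos'],s['orientation'],s['gripper_width'],s['force'],s['joint_pos'])
p,d=eyes.read_camera('wrist'); cv2.imwrite('pics/w4.png',p[:,:,::-1])
E
```

```text
5.9 [ 0.57936395 -0.05838662  0.23527162] [9.81784581e-01 1.89976051e-01 2.82901938e-03 3.66238295e-04] 0.10391866854532077 [-0.14274087 -0.36965786 -4.46616822] [-0.51747603  0.33636717  0.73283361  1.51848953 -0.22879076  1.36842767
 -0.95622197]
```

View pics/w4.png

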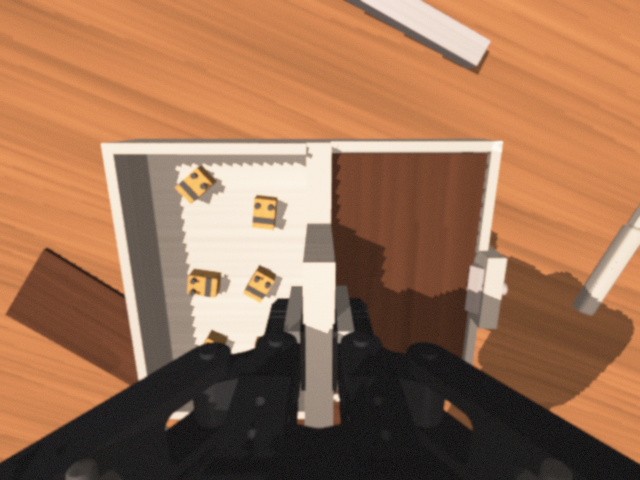

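The tray is held level, about 19 cm up. The cover is flat and the saddles are loose, so I'll tilt it now.

Call:
carry_out(
  moves=[
    {"hand":0,"translation":[0,0,0],"angular":[-1.6,-3.7,0]},
    {"hand":0,"translation":[0,0,0],"angular":[-3.1,-7.4,0]},
    {"hand":0,"translation":[0,0,0],"angular":[-4.7,-11,0]},
    {"hand":0,"translation":[0,0,0],"angular":[-6.2,-14.7,0]},
    {"hand":0,"translation":[0,0,0],"angular":[-7.8,-18.4,0]},
  ],
)

```text
time: 6.45
tool_pos: [0.5775, -0.0579, 0.2315]
orientation: [0.967, 0.188, 0.145, 0.098]
force: [-0.9, -0.5, -4.9]
gripper_width: 0.1
```

Call:
carry_out(
  moves=[
    {"hand":0,"translation":[0,0,0],"angular":[-1.2,-2.8,0]},
    {"hand":0,"translation":[0,0,0],"angular":[-2.3,-5.6,0]},
    {"hand":0,"translation":[0,0,0],"angular":[-3.5,-8.3,0]},
    {"hand":0,"translation":[0,0,0],"angular":[-4.7,-11,0]},
    {"hand":0,"translation":[0,0,0],"angular":[-5.9,-13.8,0]},
  ],
)

```text
time: 6.95
tool_pos: [0.5758, -0.0576, 0.229]
orientation: [0.936, 0.182, 0.249, 0.169]
force: [-1.0, -1.7, -4.7]
gripper_width: 0.106
```

```bash
python3 - <<'E'
from h import *
s=manip.observe(); print(s['time'],s['tool_pos'],s['orientation'],s['gripper_width'],s['force'],s['joint_pos'])
z=R.from_quat(s['orientation']).as_matrix()[:,2]; print('tilt',np.degrees(np.arccos(-z[2])),z)
for n in('wrist','scene','top'):
    p,d=eyes.read_camera(n); cv2.imwrite(f'pics/{n}5.png',p[:,:,::-1])
E
```

```text
6.95 [ 0.57582462 -0.05763859  0.22895128] [0.93592359 0.18247846 0.2493061  0.16910091] 0.1056088602894556 [-1.02274341 -1.67979332 -4.69558852] [-0.78937865 -0.13773115  0.60377535  2.0845402   0.61570762  0.72763007
 -1.73030137]
tilt 35.06481191696221 [ 0.52837747 -0.22554507 -0.8185027 ]
```

View pics/wrist5.png

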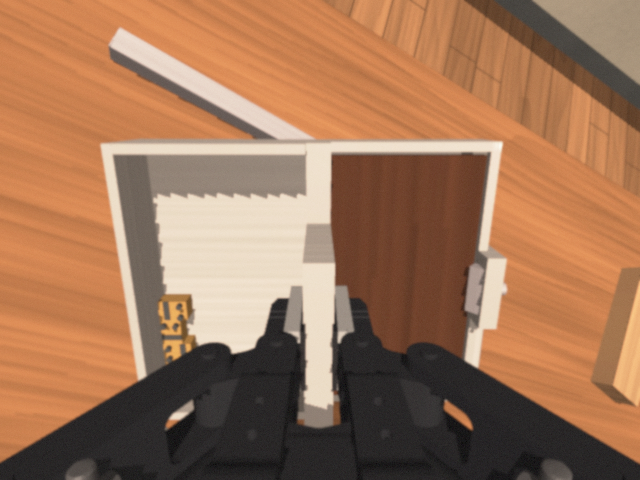

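View pics/scene5.png

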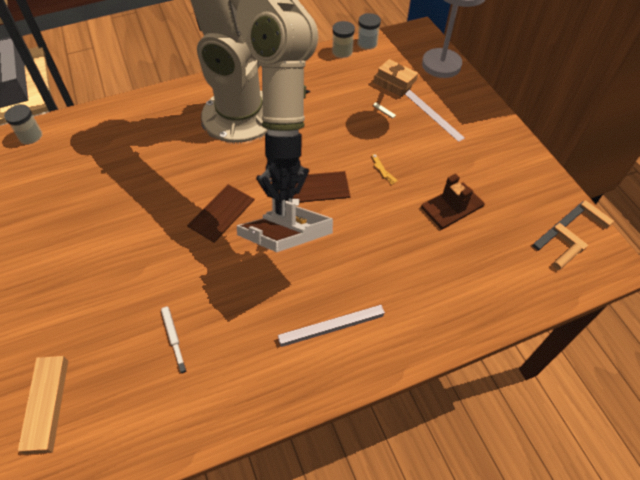

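Call:
carry_out(
  moves=[
    {"hand":0,"translation":[0,0,0],"angular":[0,0,0]},
    {"hand":0,"translation":[0,0,0],"angular":[0,0,0]},
    {"hand":0,"translation":[0,0,0],"angular":[0,0,0]},
    {"hand":0,"translation":[0,0,0],"angular":[0,0,0]},
    {"hand":0,"translation":[0,0,0],"angular":[0,0,0]},
  ],
)

```text
time: 7.6
tool_pos: [0.5756, -0.0577, 0.2289]
orientation: [0.936, 0.183, 0.248, 0.168]
force: [0.5, -0.4, -6.2]
gripper_width: 0.1
```

```bash
cat > m.py <<'E'
from h import *
import sys
k=sys.argv[1]
s=manip.observe(); print(s['time'],s['tool_pos'],s['gripper_width'],s['force'])
Rt=R.from_quat(s['orientation']).as_matrix()
# tray axes: tray x = tool x, tray y = -tool y, z=-tool z ; tool origin at tray z .0435
for n in('wrist','top','scene'):
    p,d=eyes.read_camera(n); cv2.imwrite(f'pics/{n}{k}.png',p[:,:,::-1])
    P=cloud(d,eyes.calibration(n),s if n=='wrist' else None)
    L=(P-s['tool_pos'])@Rt; L=L*[1,-1,-1]+[0,0,.0435]; L*=1000
    hsv=cv2.cvtColor(p,cv2.COLOR_RGB2HSV)
    box=(abs(L[...,0])<64)&(L[...,1]>5)&(L[...,1]<82)&(L[...,2]>0)&(L[...,2]<22)
    m=box&(hsv[...,1]>110)&(hsv[...,0]>8)&(hsv[...,0]<30)
    q=L[m];print(n,'brass px',m.sum())
    if len(q)>5:
        print('x range',np.percentile(q[:,0],[1,50,99]).round(1),'y',np.percentile(q[:,1],[1,50,99]).round(1),'z',np.percentile(q[:,2],[1,50,99]).round(1))
        print('dist max',np.percentile(np.linalg.norm(q-[-61,80,4],axis=1),[50,99]).round(1))
    c=(abs(L[...,0])<55)&(L[...,1]<-10)&(L[...,1]>-68)&(abs(L[...,2]-22)<15)&((hsv[...,2]<140))&(hsv[...,1]>120)
    if c.sum()>50:
        q=L[c];A=np.c_[q[:,:2],np.ones(len(q))];f=np.linalg.lstsq(A,q[:,2],rcond=None)[0];print('cover plane slopes deg',np.degrees(f[:2]).round(2),'z at centre',(f@[0,-38.75,1]).round(2))
low=np.array(s['tool_pos'])+Rt@(np.array([-.065,-.084,.0435]));print('low',low)
v,u=np.nonzero(np.ones((1,1)))
E
python3 m.py 6; python3 - <<'E'
import cv2
for n,(a,b,c,d) in {'wrist':(230,420,90,320),'top':(150,300,270,420),'scene':(170,260,220,350)}.items():
    p=cv2.imread(f'pics/{n}6.png')[a:b,c:d];f=min(780/p.shape[1],580/p.shape[0]);cv2.imwrite(f'pics/{n}6z.png',cv2.resize(p,None,fx=f,fy=f,interpolation=cv2.INTER_CUBIC))
E
```

```text
7.6 [ 0.57559141 -0.05767     0.22892513] 0.10044422725855312 [ 0.48359629 -0.41971757 -6.17246184]
wrist brass px 1446
x range [-46.1 -25.6 -13.4] y [66.3 73.  80.6] z [ 5.2 12.6 15.3]
dist max [37.  49.3]
cover plane slopes deg [-0.31  0.12] z at centre 21.39
top brass px 0
cover plane slopes deg [-0.18  0.02] z at centre 21.94
scene brass px 56
x range [-41.6 -20.4 -11.6] y [65.8 71.1 81.3] z [ 4.9 10.5 16.4]
dist max [43.  50.5]
cover plane slopes deg [-0.3   0.28] z at centre 21.81
low [ 0.5240573  -0.02150003  0.13296045]
```

View pics/wrist6z.png

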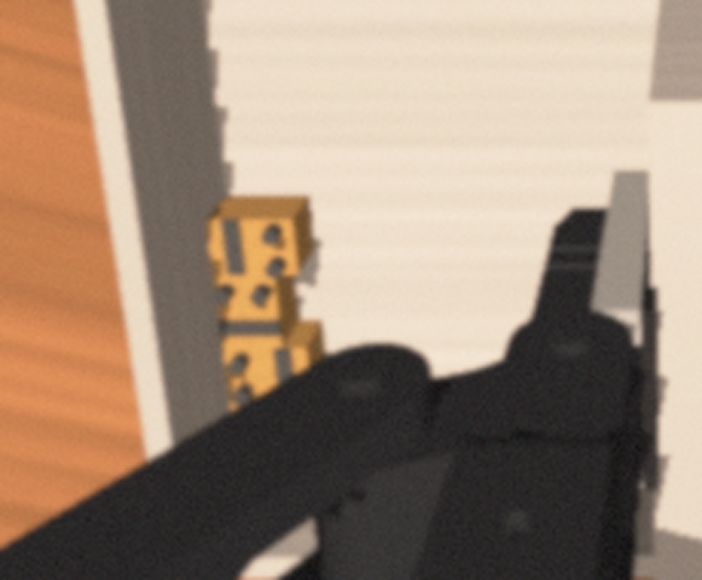

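View pics/top6z.png

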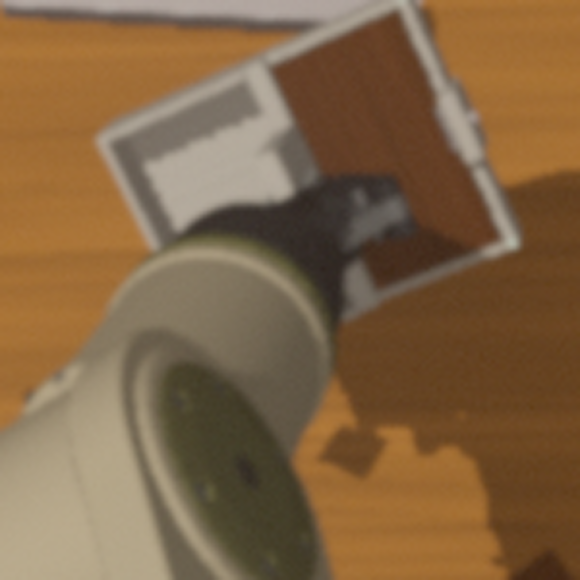

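View pics/scene6z.png

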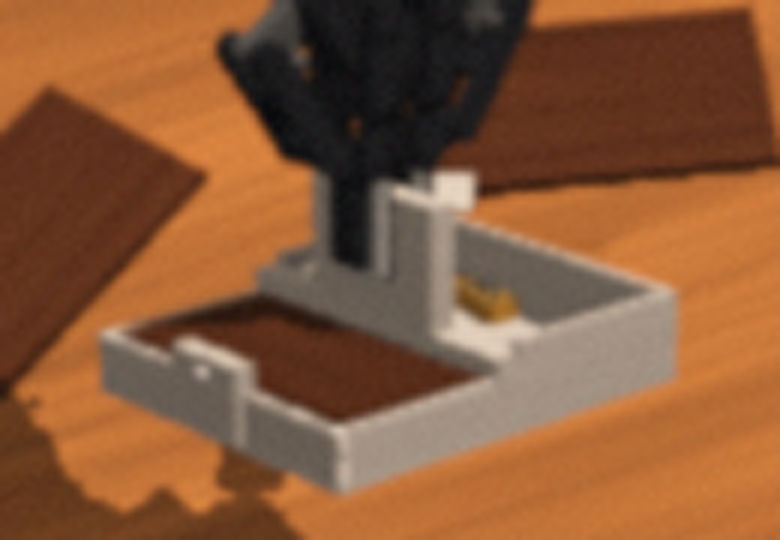

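Saddles are visible up to 50 mm from the corner, but the gripper hides the -x wall. I'll yaw the tray slowly, keeping its tilt, so the scene camera can see along that wall.

Call:
carry_out(
  moves=[
    {"hand":0,"translation":[0,0,0.0],"angular":[0,0,-4]},
    {"hand":0,"translation":[0,0,0],"angular":[0,0,-9]},
    {"hand":0,"translation":[0,0,0],"angular":[0,0,-14]},
    {"hand":0,"translation":[0,0,0],"angular":[0,0,-19]},
    {"hand":0,"translation":[0,0,0],"angular":[0,0,-23]},
  ],
)

```text
time: 8.25
tool_pos: [0.5758, -0.0568, 0.229]
orientation: [0.954, -0.009, 0.209, 0.214]
force: [0.4, -0.7, -4.6]
gripper_width: 0.106
```

Call:
carry_out(
  moves=[
    {"hand":0,"translation":[0,0,0.0],"angular":[0,0,-5]},
    {"hand":0,"translation":[0,0,0],"angular":[0,0,-10]},
    {"hand":0,"translation":[0,0,0],"angular":[0,0,-15]},
    {"hand":0,"translation":[0,0,0],"angular":[0,0,-20]},
    {"hand":0,"translation":[0,0,0],"angular":[0,0,-24]},
  ],
)

```text
time: 8.75
tool_pos: [0.5765, -0.0555, 0.2289]
orientation: [0.931, -0.208, 0.16, 0.253]
force: [-0.2, -0.3, -5.8]
gripper_width: 0.104
```

Call:
carry_out(
  moves=[
    {"hand":0,"translation":[0,0,0.0],"angular":[0,0,-1]},
    {"hand":0,"translation":[0,0,0],"angular":[0,0,-1]},
  ],
)

```text
time: 8.95
tool_pos: [0.5771, -0.0548, 0.2287]
orientation: [0.929, -0.215, 0.159, 0.254]
force: [-0.6, 0.1, -5.3]
gripper_width: 0.104
```

```bash
python3 m.py 7; python3 - <<'E'
import cv2
from bench import manip
print(manip.observe()['joint_pos'])
for n,(a,b,c,d) in {'scene':(170,260,220,350)}.items():
    p=cv2.imread(f'pics/{n}7.png')[a:b,c:d];f=min(780/p.shape[1],580/p.shape[0]);cv2.imwrite(f'pics/{n}7z.png',cv2.resize(p,None,fx=f,fy=f,interpolation=cv2.INTER_CUBIC))
E
```

```text
8.95 [ 0.57710206 -0.05478615  0.22874418] 0.10360299222334175 [-0.59593513  0.11647342 -5.26197234]
wrist brass px 1454
x range [-46.  -25.9 -13.5] y [66.2 72.8 80.4] z [ 5.2 12.6 15.3]
dist max [36.9 49.3]
cover plane slopes deg [-0.33  0.09] z at centre 21.51
top brass px 58
x range [-62.8 -56.5 -49.3] y [49.  56.  66.5] z [ 7.4 13.  16.8]
dist max [26.8 33.8]
cover plane slopes deg [-0.26  0.32] z at centre 21.4
scene brass px 128
x range [-58.6 -42.6 -13. ] y [49.5 67.9 79. ] z [ 4.5 12.4 16.1]
dist max [28.5 50.4]
cover plane slopes deg [-0.37  0.12] z at centre 21.69
low [0.56980428 0.00780487 0.13281526]
[-0.80109159  0.23794142  0.55775138  1.75466038  0.52233806  1.1890381
 -2.48507278]
```

View pics/scene7z.png

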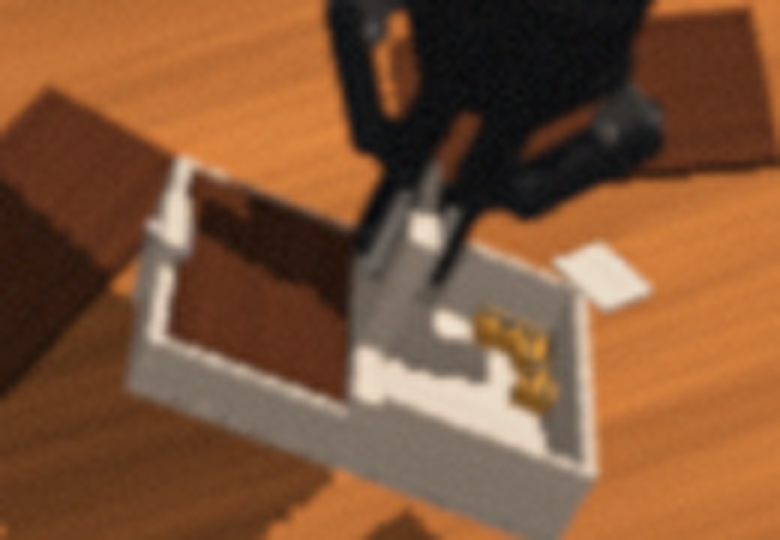

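View pics/top7.png

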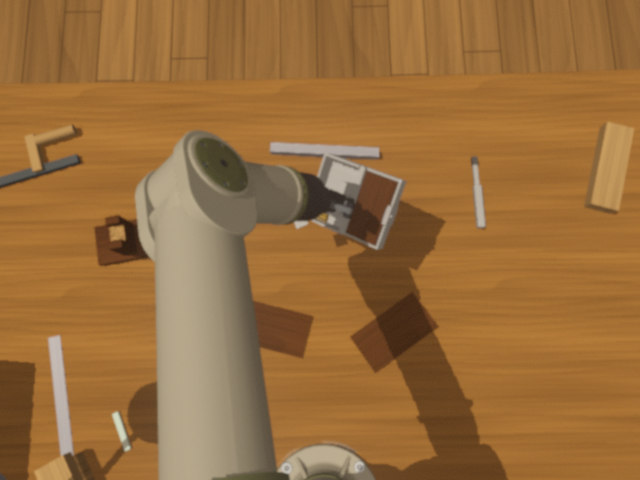

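Call:
carry_out(
  moves=[
    {"hand":0,"translation":[0,0,0],"angular":[0,0,0]},
    {"hand":0,"translation":[0,0,0],"angular":[0,0,0]},
    {"hand":0,"translation":[0,0,0],"angular":[0,0,0]},
    {"hand":0,"translation":[0,0,0],"angular":[0,0,0]},
    {"hand":0,"translation":[0,0,0],"angular":[0,0,0]},
  ],
)

```text
time: 9.6
tool_pos: [0.5763, -0.0557, 0.2289]
orientation: [0.929, -0.215, 0.158, 0.254]
force: [0.3, 0.0, -5.0]
gripper_width: 0.106
```

```bash
python3 - <<'E'
from h import *
s=manip.observe();print(s['time'],s['tool_pos'],abs(np.array(s['joint_velocities'])).max(),s['gripper_width'])
print(manip.job_done())
E
```

```text
9.6 [ 0.57631405 -0.05568518  0.22894737] 0.0027717198789796852 0.10610789188852583
the job is handed in; nothing more can be done
None
```

I pressed the cover down with the shut fingers, gripped the tray by its fin, lifted it, and tilted it 35° towards the pouring corner. I then yawed it about 45° so the cameras could see inside, and handed the job in at 9.6 s with the arm holding still.

- **Cover:** the plane fitted through it was within 0.4° of flat in all three views. Its top was at tray z of about 21.4–21.7 mm, against 22 mm nominal, so it is seated.
- **Saddles:** every visible brass pixel was within about 50 mm of the corner's inside bottom, and the rest of the visible floor was empty. I could not count all six one by one, because the gripper partly hid the group.
- **Tray:** the grip held at an opening of about 9 mm, and the lowest corner was about 133 mm above the bench. The last views showed no contact with any tool; I did not measure tool positions, but none looked moved.
- **Disagreements:** my press landed about 24 mm inside the cover's outer edge instead of 15–20 mm. I also saw no force peak during the press, so the snap is confirmed only by the depth readings taken afterwards.

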